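Feel a cleaned cover rim for burrs

ROBOT

A 7-joint arm with a two-finger parallel gripper is mounted at the origin on the work surface. World frame = base frame: x ahead of the robot, y to its left, z up, the work surface at z = 0. Lengths are in m, angles in rad, forces in N, time in s.
With the tool pointing down it reaches from about 0.425 to 0.925 m from the base axis. Payload 6.8 kg.
Tool frame: the origin (TCP) lies on the centre line of the jaws, within the pads' length; the fingertips stand bot.finger_overhang ahead of it and the grasp point (between the pads) lies 3 mm ahead of it (bot.finger_overhang is the distance from the TCP to the fingertips, in m); z points along the fingers, y is the direction in which the jaws open and shut (so a half turn about z gives the same grasp; the last joint's range is limited). The gripper opens to 85 mm and grips with 20 to 120 N. Pads are 22 mm wide; open, the fingers measure 114 mm over their backs; the gripper's body (76 mm by 85 mm) begins 54 mm behind the grasp point. The pads swing forward as they close: fully open they stand 13 mm farther back than shut.
Start: joints at [-1.393, 0.477, 0.022, 1.555, -0.011, 1.109, -0.083], TCP at [0.19, 0.648, 0.221] pointing down, gripper open.
Joint ranges: [-2.96, 2.96], [-0.34, 2.1], [-1.41, 1.46], [0.24, 2.44], [-1.37, 4.51], [0.17, 1.92], [-2.96, 2.96]. Speed limits (rad/s): [2.39, 2.39, 3.14, 3.14, 3.14, 3.14, 3.14].

INTERFACE

Orientations are given as a unit quaternion [w, x, y, z].
In Python, from station import bot gives the robot as it stands.
- The arm moves only by the tool drive_tool, never from a script. Its argument "increments" is text: rows parted by semicolons, each of 4 numbers parted by spaces: the shift along the world's x, y, z in m, then the turn about the world's z in rad. In form: tx ty tz spin; .... A call has 1 to 12 rows; each row shifts and turns the commanded pose from where the row before left it; what a row does not reach is not made up. A row lasts 1/12 s, in which the tool goes at most 41.7 mm and 7.16 degrees, less where a joint would pass 70% of its speed; a pose out of reach is approached as far as the arm can. A call is refused whole if a number of a shift passes 0.0417 or a number of a turn 0.125, either way. A call with a gripper value outside its range is refused whole. "grip" is the opening, from 0 (shut) to 1 (fully open), set as the call begins (left out, the last holds). The fingers move at their own pace and stop on an object; "squeeze" is the grip in N (left out, the last holds). Time passes only in rows, so rows that do not move let the fingers close. It gives the time, the measured TCP pose, the force and the opening at its end, in the units of the state.
- bot.get_obs(): the state, without advancing time (a new reading comes with each control period).
- bot.read_camera(name): name is "scene" or "top" or "wrist"; returns the picture (400x640x3 uint8, red, green, blue); there is no depth.
- bot.calibration(name): a dict with "fx", "fy", "cx", "cy" (pixels), "camera_from_world" (4x4, takes a point from world to camera coordinates). Camera axes: x right, y down, z forward; pixel columns grow to the right and rows downward; lengths in m; the calibration is good to about 2 mm. A picture is of the moment at which its call begins: read the wrist's pose just before it. calibration takes no time and is no camera call; for the wrist camera it gives the pose at the moment of the call.
- bot.hand_in(): hands the job in, once; it reports no verdict.
The state is a dict: "t": time; "q": joint angles; "joint_vel": joint speeds; "joint_torque": joint torques, N m; "eef_pos": TCP position; "tool_rot": TCP orientation; "contact_force": force on the tool from outside, world axes, zero at the start; "torque": the same for the moment, N m; "gripper_width": opening from 0.0 (shut) to 1.0 (fully open).
Only numpy, scipy, OpenCV 4.12 (cv2) and the standard library are available. Lean on these libraries where they do the work, as an engineer would, in place of code of your own. Each camera call takes 0.05 s, during which the arm holds its last target.

TASK

The horseshoe-shaped aluminium engine cover on the sprung fixture has just been wire-brushed: feel its flat top rim for burrs by running the closed fingertips lightly along it, from the round eye with the hole, along every stretch of the rim in turn, right round to the square tab at the other end. Finish while holding there: leave the fingertips resting lightly on top of the square tab. Never press hard or pinch the cover, and leave the loose things on and around the board where they are.

Things in the scene. Friction and masses are not known exactly. Their poses are not given: they have to be found in the camera images.
- fixture: Fixed plywood board 250 x 240 x 20 mm on the bench, holding the cover. Origin: centre of its underside, on the bench; z up. Positions given as (x, y) for the parts of the rim are mm in this frame. The rim's whole top face is level, 75 mm above the bench when not pressed.
- cover: Bare aluminium horseshoe-shaped cover with a flat rim on top: eye, rim1 to rim6, tab. It stays on the fixture but is carried on springs and sinks straight down, level: it gives at about 2 N, then sinks 2 mm per further newton to a hard stop 12 mm down (about 8 N), and springs back. Origin: centre of its underside, 25 mm below the rim's top; axes as the fixture's.
- eye: Start end of the rim: flat round eye, 36 mm across, with a dark hole mark 16 mm across in it. Origin: its centre (-77, 70), on the top face; axes as the fixture's.
- rim1: Straight leg of the rim next to the eye, 75 mm long, 14 mm wide, from (-60, 70) to (15, 70). Origin: middle of its length on the rim's centre line, on the top face; axes as the fixture's.
- rim2: Quarter 1 of 4 of the half-circle bend (radius 70 about (15, 0), from (15, 70) through (85, 0) to (15, -70)), counted from the eye's side, 55 mm along its centre line, 14 mm wide. Origin: middle of its length on the rim's centre line, on the top face; axes as the fixture's.
- rim3: Quarter 2 of 4 of the half-circle bend (radius 70 about (15, 0), from (15, 70) through (85, 0) to (15, -70)), counted from the eye's side, 55 mm along its centre line, 14 mm wide. Origin: middle of its length on the rim's centre line, on the top face; axes as the fixture's.
- rim4: Quarter 3 of 4 of the half-circle bend (radius 70 about (15, 0), from (15, 70) through (85, 0) to (15, -70)), counted from the eye's side, 55 mm along its centre line, 14 mm wide. Origin: middle of its length on the rim's centre line, on the top face; axes as the fixture's.
- rim5: Quarter 4 of 4 of the half-circle bend (radius 70 about (15, 0), from (15, 70) through (85, 0) to (15, -70)), counted from the eye's side, 55 mm along its centre line, 14 mm wide. Origin: middle of its length on the rim's centre line, on the top face; axes as the fixture's.
- rim6: Straight leg of the rim next to the tab, 75 mm long, 14 mm wide, from (15, -70) to (-60, -70). Origin: middle of its length on the rim's centre line, on the top face; axes as the fixture's.
- tab: Finish end of the rim: flat square tab 34 x 34 mm, no hole. Origin: its centre (-77, -70), on the top face; axes as the fixture's.
- bearing: Steel wheel-bearing ring, 47 mm across, 14 mm high, on the board inside the horseshoe. Bystander, loose. Origin: centre of its underside.
- socket: Steel socket standing on the board between the two legs, 24 mm across, 36 mm high. Bystander, loose. Origin: centre of its underside.
- bolt: Dark hex bolt standing on its head at a corner of the board, thread 12 mm across, 48 mm high. Bystander, loose. Origin: centre of its underside.
- brush: Brass-and-steel wire cup brush standing at another corner of the board, 45 mm across, 58 mm high. Bystander, loose. Origin: centre of its underside.
- flask: Steel drinking flask with black lid standing on the bench, 80 mm across, 172 mm high. Bystander, loose. Origin: centre of its underside.
- spraycan: Spray can standing on the bench, 64 mm across, 190 mm high. Bystander, loose. Origin: centre of its underside.
- screwdriver: Screwdriver lying on the bench along its x axis, about 200 mm long. Bystander, loose. Origin: mid-length, on the bench; handle towards its -x.

How it is judged:
By the outcome, as a careful person would: the job done as asked, in the order asked, and still so for the second after the job is handed in, while the arm keeps its last pose, push and grip.
It also fails if it takes over 51 s, if anything falls off the work surface, if the arm or the gripper's body presses on something with over 40 N, if the wrist force passes 120 N, or if a joint passes its speed limit or range.

## Working session

There is one attempt and no reset: what is moved stays moved. The work goes in short steps, Python scripts to look and compute and a tool call to move; the robot and the scene stay as the last step left them, time stands still between calls to the robot, and variables do not carry over. Pictures are saved under pics/ and viewed, and the job is handed in when it is done.

Besides the shell and the picture viewer there is one more tool, called after "Call:" as a command line: name --argument value ..., lists and objects as JSON in quotes. drive_tool: Moves the arm, as the interface text tells. Its arguments: {"type":"object","properties":{"increments":{"type":"string"},"grip":{"type":"number"},"squeeze":{"type":"number"}},"required":["increments"]}

```bash
mkdir -p pics; ls; python3 - <<'E'
from station import bot
import cv2
o=bot.get_obs();print(o); print(bot.finger_overhang)
for n in("top","scene"):
    c=bot.calibration(n);print(n,c)
    cv2.imwrite(f"pics/{n}0.png",cv2.cvtColor(bot.read_camera(n),cv2.COLOR_RGB2BGR))
E
```

```text
pics
{'t': 0.0, 'q': array([-1.39312762,  0.47776635,  0.02231036,  1.55646268, -0.01147497,
        1.10935767, -0.0831089 ]), 'joint_vel': array([-0.00011982, -0.00100887,  0.00151295,  0.00121337, -0.00062496,
        0.0014213 ,  0.00097647]), 'joint_torque': array([ 7.06685514e-04, -5.96455300e+01,  1.60812434e+00, -2.81194353e+01,
        1.24632526e-02,  9.40079684e-03,  1.21420936e-05]), 'eef_pos': array([0.19010741, 0.64701446, 0.2203431 ]), 'tool_rot': array([-5.95487965e-05,  1.42373932e-01,  9.89812504e-01, -9.31179379e-04]), 'contact_force': array([-0.17671656, -0.34578648, -0.60669205]), 'torque': array([0.02278827, 0.01270246, 0.03862483]), 'gripper_width': 0.9969667811825378}
0.022
top {'fx': 496.8093327589446, 'fy': 496.8093327589446, 'cx': 318.48805703859625, 'cy': 201.94259825056156, 'camera_from_world': array([[-0.02693507, -0.99938162, -0.0226027 ,  0.03562209],
       [-0.99096639,  0.02966625, -0.1307881 ,  0.62366095],
       [ 0.13137776,  0.01887573, -0.99115266,  1.57741601],
       [ 0.        ,  0.        ,  0.        ,  1.        ]])}
scene {'fx': 381.3906618545589, 'fy': 381.3906618545589, 'cx': 314.09620634221807, 'cy': 204.71509343993458, 'camera_from_world': array([[ 0.86504897,  0.50168537, -0.00143716, -0.52118486],
       [ 0.38477948, -0.66530255, -0.63977908, -0.1707315 ],
       [-0.32192394,  0.55288725, -0.76855752,  1.21647499],
       [ 0.        ,  0.        ,  0.        ,  1.        ]])}
```

View pics/top0.png

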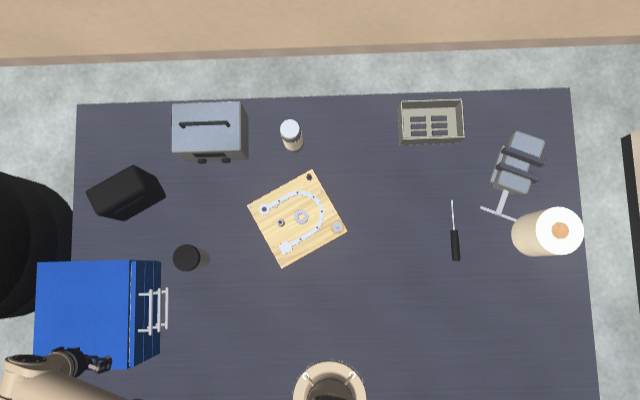

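View pics/scene0.png

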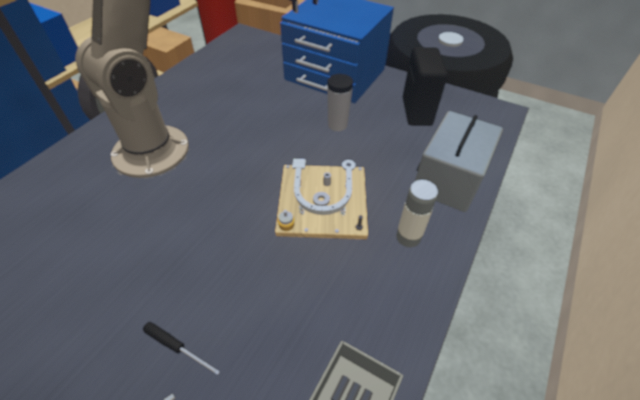

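The top view shows the board around (297,218), the eye near (264,209), the tab near (287,247) and the bend to the right. The spray can is at (291,135) and the flask at (188,257). Next I'll measure the board and rim.

```bash
cat > h.py <<'E'
import numpy as np,cv2
def ray(c,px,z):
    T=c["camera_from_world"];R=T[:3,:3];o=-R.T@T[:3,3]
    px=np.atleast_2d(px).astype(float)
    d=np.c_[(px[:,0]-c["cx"])/c["fx"],(px[:,1]-c["cy"])/c["fy"],np.ones(len(px))]@R
    return o+d*((z-o[2])/d[:,2])[:,None]
def proj(c,P):
    P=np.atleast_2d(P);T=c["camera_from_world"];p=P@T[:3,:3].T+T[:3,3]
    return np.c_[p[:,0]/p[:,2]*c["fx"]+c["cx"],p[:,1]/p[:,2]*c["fy"]+c["cy"]]
def save(n,im,roi=None,s=1):
    im=cv2.cvtColor(im,cv2.COLOR_RGB2BGR)
    if roi: im=im[roi[1]:roi[3],roi[0]:roi[2]]
    cv2.imwrite(n,cv2.resize(im,None,fx=s,fy=s,interpolation=cv2.INTER_CUBIC))
def board(c,im,roi):
    hsv=cv2.cvtColor(im,cv2.COLOR_RGB2HSV)
    m=cv2.inRange(hsv,(8,60,110),(30,200,255));k=np.zeros_like(m);x0,y0,x1,y1=roi;k[y0:y1,x0:x1]=255;m&=k
    cs,_=cv2.findContours(m,cv2.RETR_EXTERNAL,cv2.CHAIN_APPROX_NONE);b=max(cs,key=cv2.contourArea)
    w=ray(c,b[:,0,:],0.02)[:,:2]
    r=cv2.minAreaRect((w*1000).astype(np.float32)); return m,r
E
python3 - <<'E'
from h import *
from station import bot
for n,roi in(("top",(235,155,360,280)),("scene",(260,150,385,250))):
    im=cv2.cvtColor(cv2.imread(f"pics/{n}0.png"),cv2.COLOR_BGR2RGB);c=bot.calibration(n)
    m,r=board(c,im,roi);print(n,r,cv2.boxPoints(r).round(1).tolist())
    save(f"pics/{n}z.png",im,roi,6)
E
```

```text
top ((576.2904052734375, 91.59683990478516), (240.9417724609375, 249.0637969970703), 27.76300048828125) [[411.70001220703125, 145.6999969482422], [527.7000122070312, -74.69999694824219], [740.9000244140625, 37.5], [624.9000244140625, 257.8999938964844]]
scene ((580.6103515625, 81.91178894042969), (241.19921875, 255.39202880859375), 27.68177604675293) [[414.5, 139.0], [533.0999755859375, -87.19999694824219], [746.7000122070312, 24.899999618530273], [628.0999755859375, 251.0]]
```

View pics/topz.png

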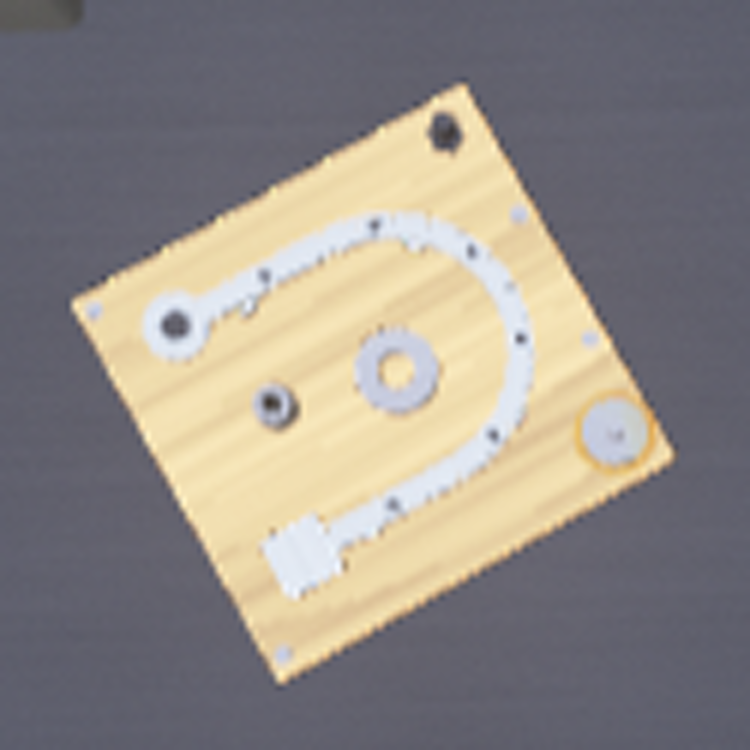

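```bash
python3 - <<'E'
from h import *
from station import bot
for n,roi in(("top",(235,155,360,280)),("scene",(260,150,385,250))):
    im=cv2.cvtColor(cv2.imread(f"pics/{n}0.png"),cv2.COLOR_BGR2RGB);c=bot.calibration(n)
    hsv=cv2.cvtColor(im,cv2.COLOR_RGB2HSV)
    x0,y0,x1,y1=roi
    if n=="top":
        for nm,p,z in(("eye",(175,325),.075),("tab",(303,556),.075),("bendout",(520,338),.075),("brush",(614,432),.078),("bolt",(445,132),.068)):
            q=((p[0]+.5)/6-.5+x0,(p[1]+.5)/6-.5+y0); print(nm,q,ray(c,q,z)[0].round(4))
        print("can",ray(c,(291,128),.19),"flask",ray(c,(187,257),.172))
    else: print("scene eye",ray(c,(348.5,163.5),.075),"tab",ray(c,(299,162.5),.075))
E
```

```text
eye (263.75, 208.75) [0.6033 0.1925 0.075 ]
tab (285.0833333333333, 247.25) [0.4789 0.1266 0.075 ]
bendout (321.25, 210.91666666666666) [0.5909 0.0092 0.075 ]
brush (336.9166666666667, 226.58333333333331) [ 0.5393 -0.0389  0.078 ]
bolt (308.75, 176.58333333333334) [0.7044 0.0466 0.068 ]
can [[0.83233841 0.09196931 0.19      ]] flask [[0.45404118 0.4099611  0.172     ]]
scene eye [[0.60211614 0.19362373 0.075     ]] tab [[0.47953008 0.12742727 0.075     ]]
```

View pics/scenez.png

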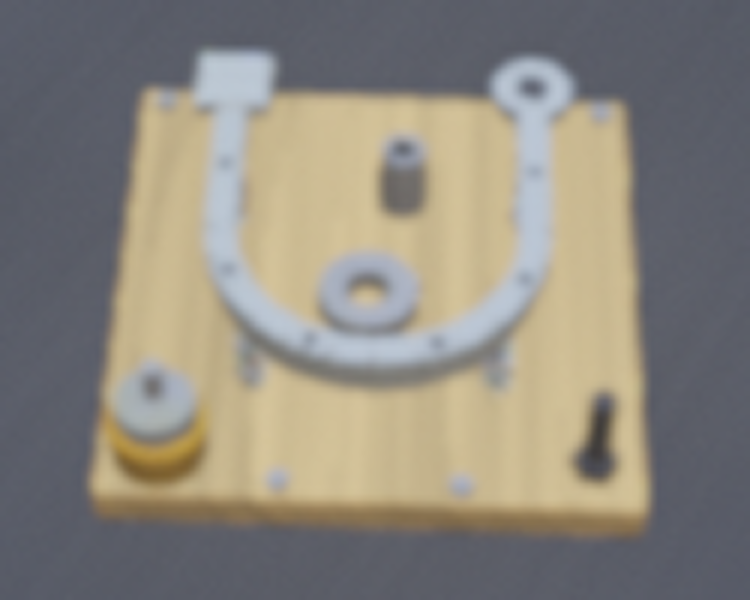

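Call:
drive_tool --increments "0 0 0.03 0; 0.01 -0.01 0.03 0; 0.022 -0.025 0 0; 0.022 -0.025 0 0; 0.022 -0.025 0 0; 0.022 -0.025 0 0; 0.022 -0.025 0 0; 0.022 -0.025 0 0; 0.022 -0.025 0 0; 0.022 -0.025 0 0; 0.022 -0.025 0 0; 0.022 -0.025 0 0" --grip 0 --squeeze 20

```text
t: 1.1
eef_pos: [0.421, 0.386, 0.281]
tool_rot: [-0.0, 0.142, 0.99, -0.0]
contact_force: [0.5, 0.3, 0.3]
gripper_width: -0.002
```

Call:
drive_tool --increments "0.0225 -0.024 0 0; 0.0225 -0.024 0 0; 0.0225 -0.024 0 0; 0.0225 -0.024 -0.01 0; 0.0225 -0.024 -0.025 0; 0.0225 -0.024 -0.03 0; 0.0225 -0.024 -0.03 0; 0.0225 -0.024 -0.03 0; 0 0 -0.025 0; 0 0 0 0; 0 0 0 0"

```text
t: 2.02
eef_pos: [0.5946, 0.2003, 0.1358]
tool_rot: [-0.002, 0.142, 0.99, -0.001]
contact_force: [0.4, 0.0, 0.9]
gripper_width: 0.001
```

```bash
python3 - <<'E'
from h import *
from station import bot
o=bot.get_obs();print(o['t'],o['eef_pos'],o['contact_force'])
c=bot.calibration("wrist");im=bot.read_camera("wrist");save("pics/w1.png",im)
np.save("w1.npy",im);import pickle;pickle.dump(c,open("w1.pkl","wb"))
e=np.array([.577,.0918]);X=np.array([.4695,-.883]);Y=np.array([.883,.4695])
for q in((-77,70),(-60,70),(15,70),(85,0),(-77,-70)): print(q,proj(c,np.r_[e+(X*q[0]+Y*q[1])/1e3,.075]))
for i in range(1): print(bot.get_obs()['contact_force'])
E
```

```text
2.0167 [0.59458933 0.20029129 0.13579361] [0.37889333 0.04804666 0.91308565]
(-77, 70) [[313.86217751 224.35523745]]
(-60, 70) [[297.558758   239.12083717]]
(15, 70) [[231.43820102 299.00457367]]
(85, 0) [[106.59160867 297.51887367]]
(-77, -70) [[157.89607274  77.72929715]]
[0.42440959 0.84795935 0.57280735]
```

View pics/w1.png

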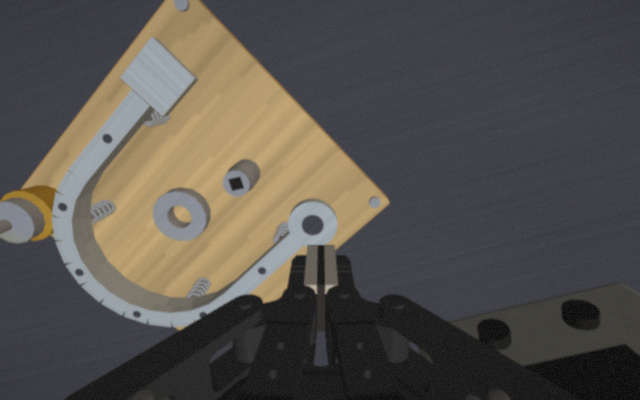

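The wrist view shows the eye hole at (312,224) against a predicted (314,224), and the tab centre at (158,77) against (158,78). The pose is confirmed, so I'll go down over the eye.

Call:
drive_tool --increments "0.004 -0.004 -0.01 0; 0.004 -0.004 -0.01 0; 0 0 -0.007 0; 0 0 0 0; 0 0 0 0; 0 0 0 0"

```text
t: 2.57
eef_pos: [0.604, 0.1926, 0.1103]
tool_rot: [0.0, 0.142, 0.99, 0.0]
contact_force: [0.2, 0.2, -0.2]
gripper_width: 0.004
```

Call:
drive_tool --increments "0 0 -0.003 0; 0 0 -0.003 0; 0 0 -0.002 0; 0 0 -0.001 0; 0 0 -0.001 0; 0 0 0 0; 0 0 0 0"

```text
t: 3.15
eef_pos: [0.604, 0.1922, 0.1001]
tool_rot: [-0.0, 0.142, 0.99, -0.0]
contact_force: [0.5, 0.6, -0.3]
gripper_width: -0.006
```

Call:
drive_tool --increments "0 0 0 0; 0 0 -0.001 0; 0 0 -0.001 0; 0 0 0 0"

```text
t: 3.48
eef_pos: [0.6038, 0.1923, 0.0979]
tool_rot: [-0.0, 0.142, 0.99, -0.0]
contact_force: [0.5, 0.2, 0.3]
gripper_width: 0.0
```

Call:
drive_tool --increments "0 0 -0.0005 0; 0 0 -0.0005 0; 0 0 -0.0005 0; 0 0 0 0"

```text
t: 3.82
eef_pos: [0.6039, 0.1922, 0.0965]
tool_rot: [-0.0, 0.142, 0.99, -0.0]
contact_force: [0.6, 0.2, 0.2]
gripper_width: -0.001
```

Call:
drive_tool --increments "0 0 -0.0005 0; 0 0 0 0; 0 0 0 0"

```text
t: 4.07
eef_pos: [0.6039, 0.1923, 0.096]
tool_rot: [-0.0, 0.142, 0.99, 0.0]
contact_force: [0.0, 0.9, 0.3]
gripper_width: -0.001
```

Call:
drive_tool --increments "0 0 -0.0005 0; 0 0 -0.0005 0; 0 0 0 0"

```text
t: 4.32
eef_pos: [0.6039, 0.1922, 0.095]
tool_rot: [-0.0, 0.142, 0.99, -0.0]
contact_force: [-0.3, -0.1, 0.4]
gripper_width: 0.003
```

Call:
drive_tool --increments "0 0 -0.0005 0; 0 0 -0.0005 0; 0 0 0 0"

```text
t: 4.57
eef_pos: [0.6039, 0.1922, 0.0939]
tool_rot: [-0.0, 0.142, 0.99, -0.0]
contact_force: [-0.6, 0.4, 0.7]
gripper_width: -0.001
```

Call:
drive_tool --increments "0 0 -0.0005 0; 0 0 -0.0005 0; 0 0 0 0"

```text
t: 4.82
eef_pos: [0.6039, 0.1922, 0.093]
tool_rot: [-0.0, 0.142, 0.99, -0.0]
contact_force: [0.5, -0.3, 0.9]
gripper_width: 0.002
```

```bash
python3 - <<'E'
from h import *
from station import bot
o=bot.get_obs();print(o['t'],o['eef_pos'],o['contact_force'],o['torque'])
im=bot.read_camera("wrist");save("pics/w2.png",im,(220,150,420,300),4)
E
```

```text
4.8167 [0.60392681 0.1922313  0.09298113] [ 0.50716238 -0.28489692  0.8524614 ] [ 0.00452687  0.01007513 -0.06278413]
```

View pics/w2.png

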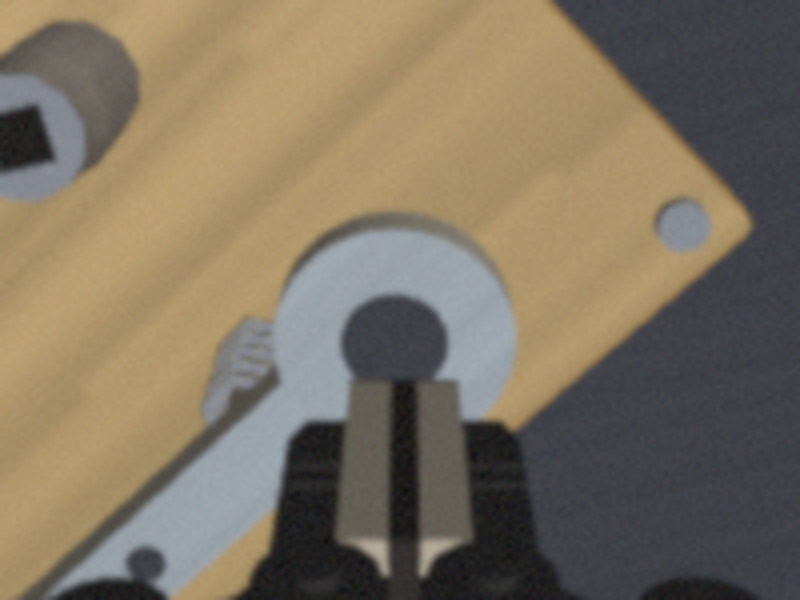

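```bash
python3 - <<'E'
from h import *
from station import bot
from scipy.spatial.transform import Rotation as R
o=bot.get_obs();c=bot.calibration("wrist");T=c["camera_from_world"]
print("cam pos",-T[:3,:3].T@T[:3,3],"fwd",T[2,:3])
w,x,y,z=o['tool_rot'];M=R.from_quat([x,y,z,w]).as_matrix();print(M.round(3))
for dz in(.016,.018,.02,.022,.024,.026):
  for dx in(-.011,0,.011):
    p=proj(c,o['eef_pos']+M@[dx,0,dz])[0]; print(dz,dx,((p-[220,150])*4).round(0))
print("eye", (proj(c,[.6026,.1927,.075])-[220,150])*4,ray(c,(220+400/4,150+340/4),.075))
E
```

```text
cam pos [0.52535787 0.21533227 0.24549358] fwd [ 0.30363982 -0.08950638 -0.94857339]
[[-0.959  0.282 -0.   ]
 [ 0.282  0.959 -0.   ]
 [ 0.    -0.    -1.   ]]
0.016 -0.011 [402. 423.]
0.016 0 [402. 356.]
0.016 0.011 [402. 286.]
0.018 -0.011 [402. 416.]
0.018 0 [402. 350.]
0.018 0.011 [402. 281.]
0.02 -0.011 [402. 410.]
0.02 0 [402. 344.]
0.02 0.011 [402. 276.]
0.022 -0.011 [402. 403.]
0.022 0 [402. 338.]
0.022 0.011 [402. 270.]
0.024 -0.011 [402. 397.]
0.024 0 [402. 332.]
0.024 0.011 [402. 265.]
0.026 -0.011 [402. 391.]
0.026 0 [402. 327.]
0.026 0.011 [402. 260.]
eye [[402.74270574 340.86489321]] [[0.60235201 0.19235099 0.075     ]]
```

```bash
python3 - <<'E'
from h import *
from station import bot
from scipy.spatial.transform import Rotation as R
o=bot.get_obs();c=bot.calibration("scene");im=bot.read_camera("scene")
p=proj(c,[o['eef_pos'],o['eef_pos']-[0,0,.022]]);print(p)
x0,y0=300,100;save("pics/s2.png",im,(x0,y0,x0+100,y0+75),8);print((p-[x0,y0])*8)
E
```

```text
[[349.30411976 159.33179622]
 [348.76093275 165.04587216]]
[[394.43295806 474.65436973]
 [390.08746202 520.36697724]]
```

View pics/s2.png

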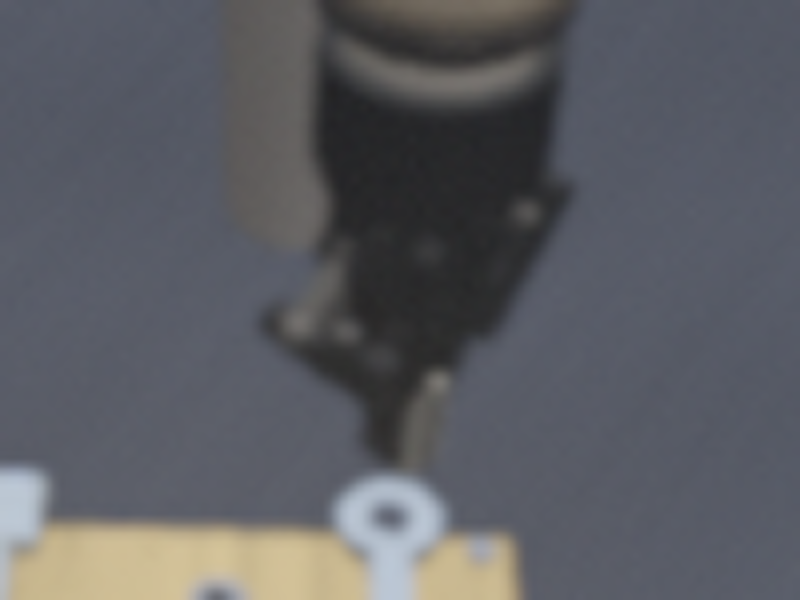

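```bash
python3 - <<'E'
from h import *
from station import bot
from scipy.spatial.transform import Rotation as R
o=bot.get_obs();cw=bot.calibration("wrist");cs=bot.calibration("scene")
T=cs["camera_from_world"];print("scene cam",-T[:3,:3].T@T[:3,3])
w,x,y,z=o['tool_rot'];M=R.from_quat([x,y,z,w]).as_matrix()
for z in np.arange(.07,.13,.005):
    a=ray(cw,(220+403/4,150+380/4),z)[0];b=ray(cs,(300+412/8,100+470/8),z)[0]
    print(round(z,3),"wrist tool-frame",((M.T@(a-o['eef_pos']))*1e3).round(1),"scene",((M.T@(b-o['eef_pos']))*1e3).round(1))
E
```

```text
scene cam [ 0.90815683 -0.5246908   0.82495154]
0.07 wrist tool-frame [-7.6  0.1 23.1] scene [12.9 25.3 23.1]
0.075 wrist tool-frame [-5.   0.1 18.1] scene [ 9.5 21.1 18.1]
0.08 wrist tool-frame [-2.5  0.1 13.1] scene [ 6.1 16.9 13.1]
0.085 wrist tool-frame [0.1 0.1 8.1] scene [ 2.8 12.8  8.1]
0.09 wrist tool-frame [2.6 0.1 3.1] scene [-0.6  8.6  3.1]
0.095 wrist tool-frame [ 5.2  0.1 -1.9] scene [-3.9  4.5 -1.9]
0.1 wrist tool-frame [ 7.7  0.1 -6.9] scene [-7.3  0.3 -6.9]
0.105 wrist tool-frame [ 10.3   0.1 -11.9] scene [-10.6  -3.8 -11.9]
0.11 wrist tool-frame [ 12.8   0.1 -16.9] scene [-14.   -8.  -16.9]
0.115 wrist tool-frame [ 15.4   0.1 -21.9] scene [-17.4 -12.1 -21.9]
0.12 wrist tool-frame [ 17.9   0.1 -26.9] scene [-20.7 -16.3 -26.9]
0.125 wrist tool-frame [ 20.5   0.1 -31.9] scene [-24.1 -20.4 -31.9]
```

The wrist and scene views agree that the shut fingertips are about 10 mm above the TCP, not 22 mm below it. There is no contact yet, so I'll keep descending by feel.

Call:
drive_tool --increments "0 0 -0.001 0; 0 0 -0.001 0; 0 0 -0.001 0; 0 0 -0.001 0; 0 0 -0.001 0"

```text
t: 5.33
eef_pos: [0.6039, 0.1922, 0.0879]
tool_rot: [-0.0, 0.142, 0.99, -0.0]
contact_force: [-0.1, 0.6, -0.3]
gripper_width: -0.0
```

Call:
drive_tool --increments "0 0 -0.001 0; 0 0 -0.001 0; 0 0 -0.001 0; 0 0 -0.001 0"

```text
t: 5.67
eef_pos: [0.604, 0.1922, 0.0839]
tool_rot: [-0.0, 0.142, 0.99, -0.0]
contact_force: [-0.1, -0.1, 0.2]
gripper_width: -0.0
```

Call:
drive_tool --increments "0 0 -0.001 0; 0 0 -0.001 0; 0 0 -0.001 0; 0 0 -0.001 0"

```text
t: 6.0
eef_pos: [0.604, 0.1923, 0.08]
tool_rot: [-0.0, 0.142, 0.99, 0.0]
contact_force: [0.5, 0.0, -0.3]
gripper_width: 0.005
```

```bash
python3 - <<'E'
from h import *
from station import bot
o=bot.get_obs();print(o['t'],o['eef_pos'],o['contact_force'])
save("pics/w3.png",bot.read_camera("wrist"),(220,150,420,300),4)
save("pics/s3.png",bot.read_camera("scene"),(300,100,400,175),8)
E
```

```text
6.0 [0.60397275 0.19225101 0.07997229] [ 0.47565172  0.02600453 -0.31666284]
```

View pics/w3.png

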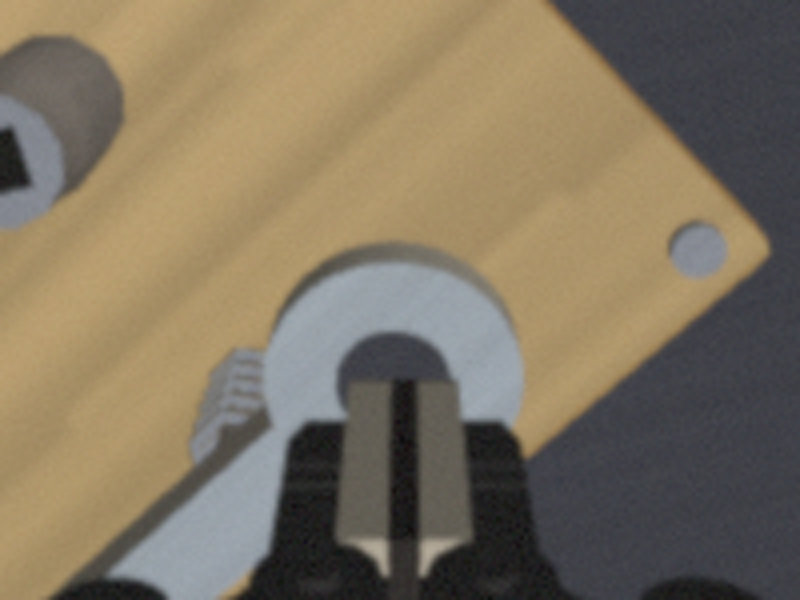

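View pics/s3.png

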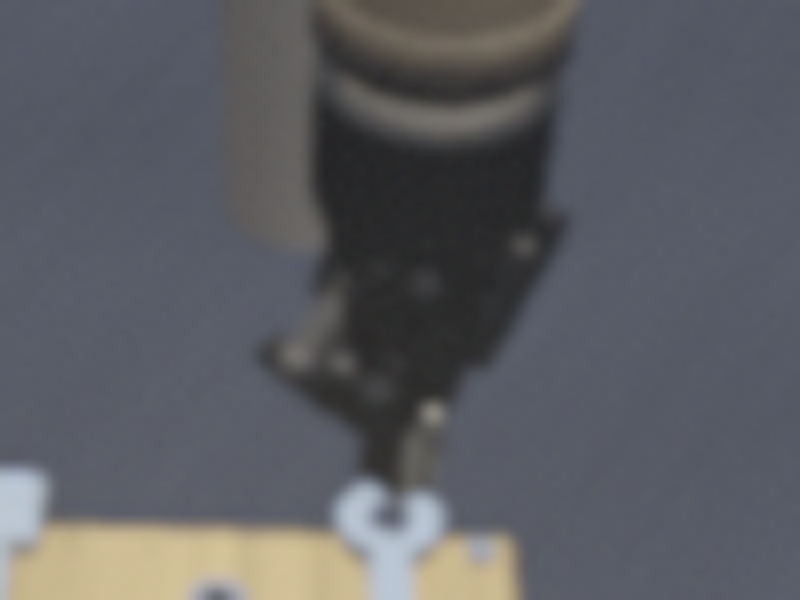

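The tip is still above the eye: in the scene crop it ends near (405,490), with the eye centre at (390,515).

Call:
drive_tool --increments "0 0 -0.001 0; 0 0 -0.001 0; 0 0 -0.001 0; 0 0 -0.001 0; 0 0 -0.001 0; 0 0 -0.001 0"

```text
t: 6.6
eef_pos: [0.6039, 0.1923, 0.074]
tool_rot: [-0.0, 0.142, 0.99, -0.0]
contact_force: [-0.0, 0.3, -0.6]
gripper_width: -0.004
```

Call:
drive_tool --increments "0 0 -0.001 0; 0 0 -0.001 0; 0 0 -0.001 0; 0 0 0 0"

```text
t: 6.93
eef_pos: [0.6038, 0.1922, 0.0708]
tool_rot: [-0.0, 0.142, 0.99, -0.0]
contact_force: [0.0, 0.5, -0.2]
gripper_width: -0.002
```

Call:
drive_tool --increments "0 0 -0.001 0; 0 0 -0.001 0; 0 0 0 0"

```text
t: 7.18
eef_pos: [0.6038, 0.1923, 0.0689]
tool_rot: [-0.0, 0.142, 0.99, -0.0]
contact_force: [0.2, 0.2, 0.5]
gripper_width: -0.003
```

Call:
drive_tool --increments "0 0 -0.001 0; 0 0 -0.001 0; 0 0 0 0"

```text
t: 7.43
eef_pos: [0.6038, 0.1922, 0.0668]
tool_rot: [-0.0, 0.142, 0.99, -0.0]
contact_force: [-0.4, -0.3, 0.1]
gripper_width: 0.0
```

Call:
drive_tool --increments "0 0 -0.001 0; 0 0 -0.001 0; 0 0 0 0"

```text
t: 7.68
eef_pos: [0.604, 0.1923, 0.0651]
tool_rot: [0.0, 0.142, 0.99, 0.0]
contact_force: [-0.2, -0.0, 2.5]
gripper_width: -0.001
```

Call:
drive_tool --increments "0 0 -0.0005 0; 0 0 0 0; 0 0 0 0"

```text
t: 7.93
eef_pos: [0.604, 0.1923, 0.0647]
tool_rot: [0.0, 0.142, 0.99, 0.0]
contact_force: [-0.7, -0.3, 2.4]
gripper_width: -0.001
```

Call:
drive_tool --increments "0 0 0 0; 0 0 0 0"

```text
t: 8.1
eef_pos: [0.604, 0.1922, 0.0647]
tool_rot: [0.0, 0.142, 0.99, 0.0]
contact_force: [-1.3, -0.5, 1.8]
gripper_width: 0.001
```

```bash
python3 - <<'E'
from h import *
from station import bot
o=bot.get_obs();print(o['t'],o['eef_pos'],o['contact_force'],o['torque'])
save("pics/w4.png",bot.read_camera("wrist"),(220,150,420,300),4)
print(bot.get_obs()['contact_force'])
E
```

```text
8.1 [0.60403416 0.19224842 0.06468801] [-1.34511691 -0.45490133  1.78474387] [-0.00508729  0.08006265  0.01874101]
[-0.60908172 -0.30857843  3.26189986]
```

View pics/w4.png

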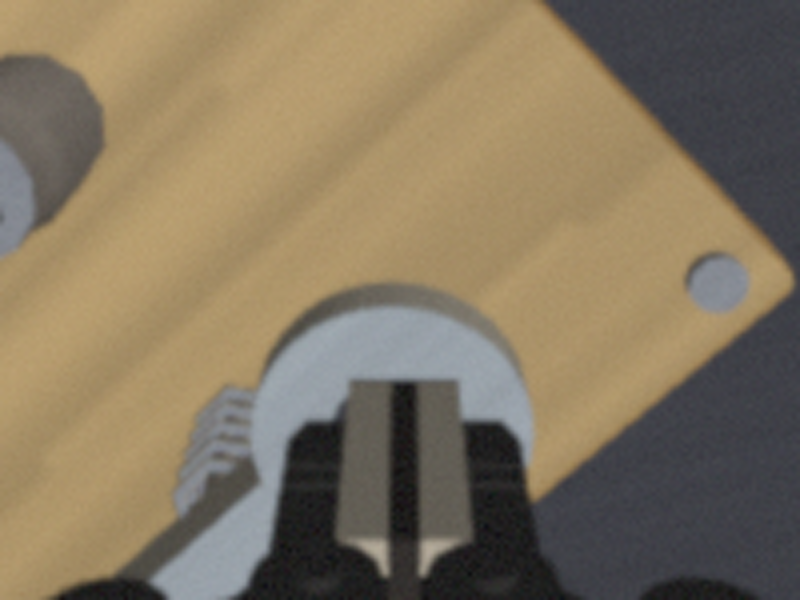

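The fingertips rest on the eye at about 2.4 N. Now I'll sweep rim1.

Call:
drive_tool --increments "0.0012 -0.0022 0 0; 0.0012 -0.0022 0 0; 0.0012 -0.0022 0 0; 0.0012 -0.0022 0 0; 0.0012 -0.0022 0 0; 0.0012 -0.0022 0 0; 0.0012 -0.0022 0 0; 0.0012 -0.0022 0 0; 0.0012 -0.0022 0 0; 0.0012 -0.0022 0 0; 0.0012 -0.0022 0 0; 0.0012 -0.0022 0 0"

```text
t: 9.15
eef_pos: [0.6185, 0.1656, 0.0646]
tool_rot: [-0.0, 0.142, 0.99, 0.0]
contact_force: [-0.8, 1.8, 2.8]
gripper_width: -0.003
```

Call:
drive_tool --increments "0.0011 -0.0023 0 0; 0.0011 -0.0023 0 0; 0.0011 -0.0022 0 0; 0.0011 -0.0023 0 0; 0.0011 -0.0022 0 0; 0.0011 -0.0023 0 0; 0.0011 -0.0022 0 0; 0.0011 -0.0023 0 0; 0.0012 -0.0022 0 0; 0.0012 -0.0023 0 0; 0.0012 -0.0022 0 0; 0.0012 -0.0023 0 0"

```text
t: 10.15
eef_pos: [0.632, 0.1385, 0.0645]
tool_rot: [-0.0, 0.142, 0.99, -0.0]
contact_force: [-1.2, 1.3, 1.3]
gripper_width: 0.002
```

Call:
drive_tool --increments "0.0011 -0.0023 0 0; 0.0011 -0.0023 0 0; 0.0011 -0.0022 0 0; 0.0011 -0.0023 0 0; 0.0011 -0.0022 0 0; 0.0011 -0.0023 0 0; 0.0011 -0.0022 0 0; 0.0011 -0.0023 0 0; 0.0012 -0.0022 0 0; 0.0012 -0.0023 0 0; 0.0012 -0.0022 0 0; 0.0012 -0.0023 0 0"

```text
t: 11.15
eef_pos: [0.6457, 0.1115, 0.0646]
tool_rot: [-0.0, 0.142, 0.99, 0.0]
contact_force: [-1.5, 1.6, 2.2]
gripper_width: 0.0
```

```bash
python3 - <<'E'
from h import *
from station import bot
o=bot.get_obs();print(o['t'],o['eef_pos'],o['contact_force'])
e=np.array([.577,.0918]);X=np.array([.4695,-.883]);Y=np.array([.883,.4695])
d=o['eef_pos'][:2]-e;print("fix",d@X,d@Y)
print("arc")
P=[e+X*(.015+.07*np.sin(a))+Y*.07*np.cos(a) for a in np.linspace(0,np.pi,89)]
P=np.array(P)
for k in range(0,89,4): print(k,P[k].round(4),(np.diff(P[k:k+5:4],axis=0)/4).round(5))
E
```

```text
11.15 [0.64567539 0.11147008 0.06458735] [-1.54714978  1.64702613  2.18394749]
fix 0.014874417290048444 0.069875472026668
arc
0 [0.6459 0.1114] [[ 0.00101 -0.00228]]
4 [0.6499 0.1023] [[ 0.00068 -0.0024 ]]
8 [0.6526 0.0927] [[ 0.00033 -0.00248]]
12 [0.6539 0.0828] [[-3.0e-05 -2.5e-03]]
16 [0.6538 0.0728] [[-0.00038 -0.00247]]
20 [0.6523 0.0629] [[-0.00073 -0.00239]]
24 [0.6494 0.0534] [[-0.00106 -0.00226]]
28 [0.6451 0.0443] [[-0.00137 -0.00209]]
32 [0.6396 0.036 ] [[-0.00166 -0.00187]]
36 [0.633  0.0285] [[-0.00191 -0.00161]]
40 [0.6254 0.0221] [[-0.00212 -0.00133]]
44 [0.6169 0.0167] [[-0.00228 -0.00101]]
48 [0.6078 0.0127] [[-0.0024  -0.00068]]
52 [0.5982 0.01  ] [[-0.00248 -0.00033]]
56 [0.5883 0.0087] [[-2.5e-03  3.0e-05]]
60 [0.5783 0.0088] [[-0.00247  0.00038]]
64 [0.5684 0.0103] [[-0.00239  0.00073]]
68 [0.5589 0.0132] [[-0.00226  0.00106]]
72 [0.5498 0.0175] [[-0.00209  0.00137]]
76 [0.5415 0.023 ] [[-0.00187  0.00166]]
80 [0.534  0.0296] [[-0.00161  0.00191]]
84 [0.5275 0.0372] [[-0.00133  0.00212]]
88 [0.5222 0.0457] []
```

Call:
drive_tool --increments "0.001 -0.0023 -0.0003 0; 0.001 -0.0023 -0.0002 0; 0.001 -0.0023 0 0; 0.001 -0.0023 0 0; 0.0007 -0.0024 0 0; 0.0007 -0.0024 0 0; 0.0007 -0.0024 0 0; 0.0007 -0.0024 0 0; 0.0003 -0.0025 0 0; 0.0003 -0.0025 0 0; 0.0003 -0.0025 0 0; 0.0003 -0.0025 0 0"

```text
t: 12.15
eef_pos: [0.6536, 0.0826, 0.0641]
tool_rot: [0.0, 0.142, 0.99, 0.0]
contact_force: [0.2, 1.9, 2.9]
gripper_width: -0.005
```

Call:
drive_tool --increments "0 -0.0025 0 0; 0 -0.0025 0 0; 0 -0.0025 0 0; 0 -0.0025 0 0; -0.0004 -0.0025 0 0; -0.0004 -0.0025 0 0; -0.0004 -0.0025 0 0; -0.0004 -0.0024 0 0; -0.0007 -0.0024 0 0; -0.0007 -0.0024 0 0; -0.0007 -0.0024 0 0; -0.0008 -0.0024 0 0"

```text
t: 13.15
eef_pos: [0.649, 0.0531, 0.0641]
tool_rot: [0.0, 0.142, 0.99, 0.0]
contact_force: [0.8, 1.5, 2.8]
gripper_width: -0.004
```

On track. Next is the second quarter of the bend.

Call:
drive_tool --increments "-0.0011 -0.0022 0 0; -0.001 -0.0022 0 0; -0.001 -0.0022 0 0; -0.001 -0.0022 0 0; -0.0013 -0.0021 0 0; -0.0014 -0.0021 0 0; -0.0013 -0.0021 0 0; -0.0014 -0.002 0 0; -0.0016 -0.0019 0 0; -0.0016 -0.0019 0 0; -0.0016 -0.0018 0 0; -0.0016 -0.0018 0 0"

```text
t: 14.15
eef_pos: [0.6331, 0.0286, 0.0641]
tool_rot: [0.0, 0.142, 0.99, 0.0]
contact_force: [2.2, 0.9, 2.4]
gripper_width: 0.004
```

Call:
drive_tool --increments "-0.0019 -0.0016 0 0; -0.0019 -0.0016 0 0; -0.0019 -0.0016 0 0; -0.0019 -0.0016 0 0; -0.0021 -0.0013 0 0; -0.0021 -0.0013 0 0; -0.0021 -0.0013 0 0; -0.0021 -0.0013 0 0; -0.0023 -0.001 0 0; -0.0023 -0.001 0 0; -0.0023 -0.001 0 0; -0.0023 -0.001 0 0"

```text
t: 15.15
eef_pos: [0.6078, 0.0131, 0.0641]
tool_rot: [0.0, 0.142, 0.99, -0.0]
contact_force: [1.7, 0.5, 2.4]
gripper_width: -0.002
```

Call:
drive_tool --increments "-0.0024 -0.0007 0 0; -0.0024 -0.0008 0 0; -0.0024 -0.0008 0 0; -0.0024 -0.0008 0 0; -0.0025 -0.0004 0 0; -0.0025 -0.0004 0 0; -0.0025 -0.0003 0 0; -0.0025 -0.0003 0 0; -0.0025 0 0 0; -0.0025 0 0 0; -0.0025 0 0 0; -0.0025 0 0 0"

```text
t: 16.15
eef_pos: [0.5781, 0.0087, 0.0641]
tool_rot: [0.0, 0.142, 0.99, -0.0]
contact_force: [2.9, -0.7, 2.8]
gripper_width: -0.003
```

Call:
drive_tool --increments "-0.0025 0.0004 0 0; -0.0025 0.0004 0 0; -0.0025 0.0004 0 0; -0.0025 0.0004 0 0; -0.0024 0.0007 0 0; -0.0024 0.0007 0 0; -0.0024 0.0007 0 0; -0.0024 0.0008 0 0; -0.0023 0.0011 0 0; -0.0023 0.0011 0 0; -0.0022 0.0011 0 0; -0.0022 0.0011 0 0"

```text
t: 17.15
eef_pos: [0.5495, 0.0177, 0.0641]
tool_rot: [-0.0, 0.142, 0.99, -0.0]
contact_force: [1.8, -0.8, 3.0]
gripper_width: -0.001
```

Call:
drive_tool --increments "-0.0021 0.0014 0 0; -0.0021 0.0014 0 0; -0.0021 0.0013 0 0; -0.002 0.0013 0 0; -0.0019 0.0016 0 0; -0.0019 0.0016 0 0; -0.0018 0.0017 0 0; -0.0018 0.0017 0 0; -0.0016 0.0019 0 0; -0.0016 0.0019 0 0; -0.0016 0.0019 0 0; -0.0016 0.0019 0 0"

```text
t: 18.15
eef_pos: [0.5274, 0.0374, 0.064]
tool_rot: [-0.0, 0.142, 0.99, -0.0]
contact_force: [1.8, -0.8, 2.2]
gripper_width: 0.003
```

Call:
drive_tool --increments "-0.0013 0.0021 0 0; -0.0013 0.0021 0 0; -0.0013 0.0021 0 0; -0.0013 0.0021 0 0; -0.0012 0.0022 0 0; -0.0012 0.0023 0 0; -0.0012 0.0022 0 0; -0.0012 0.0023 0 0; -0.0012 0.0022 0 0; -0.0012 0.0023 0 0; -0.0012 0.0022 0 0; -0.0012 0.0023 0 0"

```text
t: 19.15
eef_pos: [0.5127, 0.0639, 0.0641]
tool_rot: [-0.0, 0.142, 0.99, 0.0]
contact_force: [1.4, -1.9, 2.6]
gripper_width: 0.003
```

Call:
drive_tool --increments "-0.0012 0.0022 0 0; -0.0012 0.0023 0 0; -0.0012 0.0022 0 0; -0.0012 0.0023 0 0; -0.0012 0.0022 0 0; -0.0012 0.0023 0 0; -0.0012 0.0022 0 0; -0.0012 0.0023 0 0; -0.0012 0.0022 0 0; -0.0012 0.0023 0 0; -0.0012 0.0022 0 0; -0.0012 0.0023 0 0"

```text
t: 20.15
eef_pos: [0.4983, 0.0909, 0.0641]
tool_rot: [-0.0, 0.142, 0.99, 0.0]
contact_force: [1.4, -1.2, 2.2]
gripper_width: -0.001
```

Call:
drive_tool --increments "-0.0012 0.0022 0 0; -0.0012 0.0023 0 0; -0.0012 0.0022 0 0; -0.0012 0.0023 0 0; -0.0012 0.0022 0 0; -0.0012 0.0023 0 0; -0.0012 0.0022 0 0; -0.0012 0.0023 0 0; -0.0012 0.0022 0 0; -0.0012 0.0023 0 0; -0.0012 0.0022 0 0; -0.0012 0.0023 0 0"

```text
t: 21.15
eef_pos: [0.4839, 0.1179, 0.0641]
tool_rot: [-0.0, 0.142, 0.99, -0.0]
contact_force: [0.7, -2.0, 2.5]
gripper_width: -0.005
```

Call:
drive_tool --increments "-0.0012 0.0022 0 0; -0.0012 0.0023 0 0; -0.0012 0.0022 0 0; -0.0012 0.0022 0 0; 0 0 0 0; 0 0 0 0; 0 0 0 0"

```text
t: 21.73
eef_pos: [0.4789, 0.1273, 0.064]
tool_rot: [-0.0, 0.142, 0.99, 0.0]
contact_force: [-0.6, 0.2, 1.7]
gripper_width: 0.001
```

```bash
python3 - <<'E'
from h import *
from station import bot
o=bot.get_obs();print(o['t'],o['eef_pos'],o['contact_force'],o['joint_vel'].round(3))
save("pics/w5.png",bot.read_camera("wrist"));save("pics/s5.png",bot.read_camera("scene"),(260,100,385,240),4)
print(bot.get_obs()['contact_force'])
E
```

```text
21.7333 [0.47885873 0.12725658 0.064005  ] [-0.62753479  0.22916423  1.67118599] [ 0.003 -0.001 -0.001 -0.001 -0.     0.    -0.001]
[-1.47490407  1.91598138  2.80153701]
```

View pics/w5.png

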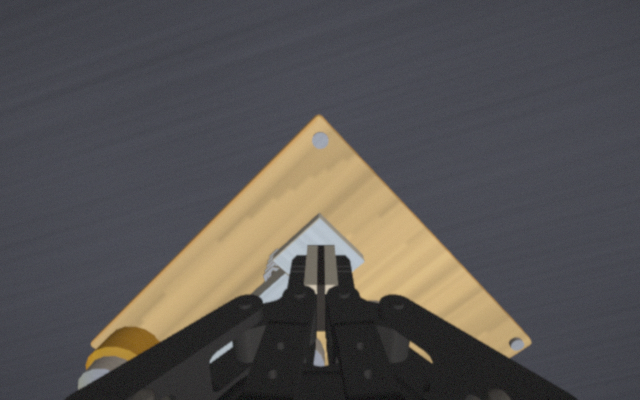

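View pics/s5.png

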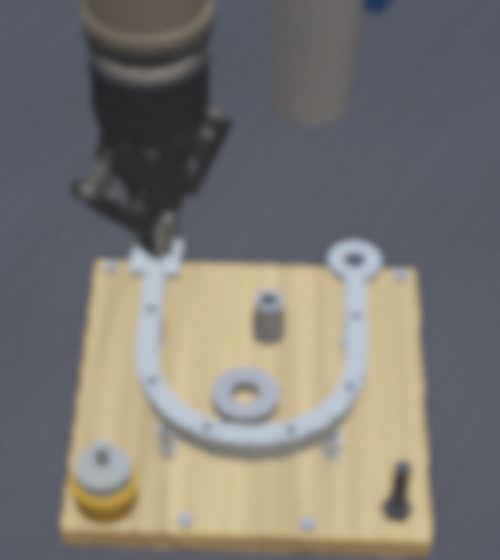

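The wrist view shows the shut fingertips on the tab at about (320,245). The scene view shows the bearing, socket, bolt and brush where they were. Contact is about 2–3 N, so I'm handing in.

```bash
python3 - <<'E'
from station import bot
print(bot.hand_in()); o=bot.get_obs();print(o['t'],o['eef_pos'],o['contact_force'])
E
```

```text
the job is handed in; nothing more can be done
None
the job is handed in; nothing more can be done
```

The closed fingertips ran along the whole rim in order, from the eye through rim1 to rim6 to the tab, and I handed in with them resting on the tab. It took about 22 s of the 51 s allowed.

- **Contact:** upward force readings during the sweep were 1.3–3.0 N, with about 0.5 N of noise. The last two on the tab were 1.7 and 2.8 N. I checked force only about once a second, so shorter changes between readings would not show.
- **Position:** the start and end were within about 1.5 mm of the eye and tab centres. Readings along the sweep stayed about that close to the rim's centre line.
- **Bystanders:** the last scene view showed the bearing, socket, bolt and brush where they started. The flask, spray can and screwdriver were outside that last cropped view. The arm passed above the flask at the start, and I did not look at it again.
- **Disagreement:** `bot.finger_overhang` puts the fingertips 22 mm ahead of the TCP. The cameras and the touch both showed them about 10 mm behind it, so I found the contact height by feel.

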